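Pin a specimen plate in a heated stage and set its clamp screw's expansion clearance

TASK

Mount the specimen plate in the heated stage: pick up the small mallet and drive the stage's spring pin down through the plate until it is fully home, then stand or lay the mallet back on the bench. Then turn the knurled thumbscrew clockwise until it seats, and back it off a quarter turn so that the plate has room to expand; finish while still gripping the screw's head and holding it still at that setting, so that its lock nut can be nipped up. Touch the pin only with the mallet, keep the mallet off the thumbscrew, and leave the dropper vial, the specimen jar and the objective can where they stand.

Things in the scene. Friction and masses are not known exactly. Their poses are not given: they have to be found in the camera images.
- stage: heated stage, fixed to the bench: grey finned box 184 x 124 mm (x, y), aluminium top 34 mm above the bench. Origin: centre of its underside; x runs from the open front (-x, spring pin at x = -62 mm, y = 0) to the back (+x, post and clamp arm, thumbscrew at x = +32 mm, y = 0); z up. Rails 7 mm high lie along the plate's sides at y = +-38 mm
- clamp_arm (a point): top of the clamp arm at the screw's axis, 79 mm above the bench; post and arm, dark steel, reach from 18 mm in front of this point to 51 mm behind it (stage's x) and 22 mm to either side; screw heads on the post stand to 83 mm above the bench
- plate: steel specimen plate, 122 x 62 x 6 mm, with a brass-ringed window, loose between the stage's rails, its top 40 mm above the bench. Origin: centre of its underside; axes as the stage's. The pin's point already stands in the hole near its front end; driven home, the pin goes through it into the stage and locks it
- pin_top (a point): centre of the flat top of the spring pin (a plain upright slotted steel pin, 10 mm in diameter); at the start it is 55 mm above the bench, 15 mm proud of the plate; fully home it is 43 mm above the bench, 3 mm proud of the plate
- pin_body: the spring pin itself, for its contacts; its origin lies on the pin's axis, 55 mm below the pin's top
- spring_pin (a joint): how far the spring pin has been driven down (m): 0 at the start, 0.012 fully home against a stop. It grips its hole: it moves at about 8 N (a firm 15 N push with the mallet does as well as a blow) and stays where it is left
- mallet: mallet, 0.33 kg, nearly all in the head: upright brass head 28 mm in diameter between two white nylon faces 31 mm in diameter and 10 mm thick, 54 mm high in all. It stands on the lower face, whose centre is the origin; the round wooden handle (11 to 19 mm thick) runs level, 27 mm up, along its +x to 132 mm. Best gripped by the head, pads on its +y and -y sides
- mallet_head (a point): centre of the mallet's head, 27 mm above its lower face
- thumbscrew: the thumbscrew with its shank, lock nut and pressure foot, for its contacts; its origin lies on the screw's axis, near the bench
- screw_head (a point): centre of the thumbscrew's knurled round steel head, 30 mm in diameter, 22 mm high, axis upright; 102.5 mm above the bench when seated and up to 3 mm higher when unscrewed (the lock nut under it reaches to 87.5 mm when seated)
- screw_mark (a point): outer end of the dark index groove on top of the thumbscrew's head, 13 mm from its axis; it points to the stage's front (-x) when the joint reads 0 and turns with the screw
- screw_turn (a joint): turn of the thumbscrew (rad), growing clockwise seen from above (tightening, 4 mm down per turn): 4.71 when seated, its foot down against a firm stop; a quarter turn back from there is 3.14. It starts unseated, between 1.9 and 3.7. Thread friction 0.05 N m; it stays where it is left; once seated it turns no farther and the head slips in the fingers
- vial: bystander: white dropper vial, 18 mm across, 42 mm high, origin at its foot
- jar: bystander: specimen jar with a black lid, 57 mm across, 72 mm high, origin at its foot
- objective_can: bystander: black objective can with a white cap, 35 mm across, 52 mm high, origin at its foot
Mind the look-alikes: they are no part of the job. What is shaped like the mallet but grey is not meant.

How it is judged:
By the outcome, as a careful person would: the job done as asked, in the order asked, and still so for the second after the job is handed in, while the arm keeps its last pose, push and grip.
It also fails if it takes over 64 s, if anything falls off the work surface, if the arm or the gripper's body presses on something with over 40 N, if the wrist force passes 120 N, or if a joint passes its speed limit or range.

ROBOT

A 6-joint arm with a two-finger parallel gripper is mounted at the origin on the work surface; the furniture and walls round the work are solid. World frame = base frame: x ahead of the robot, y to its left, z up, the work surface at z = 0. Lengths are in m, angles in rad, forces in N, time in s.
With the tool pointing down it reaches from about 0.425 to 0.95 m from the base axis. Payload 3.5 kg.
Tool frame: the origin (TCP) lies at the very end of the fingers, on their centre line; the grasp point (between the pads) lies 19 mm behind it (r.grasp_offset is the distance from the TCP to the grasp point, in m); z points along the fingers, y is the line along which they close (so a half turn about z gives the same grasp; the last joint's range is limited). The gripper opens to 85 mm and grips with 20 to 120 N. Pads are 22 mm wide; open, the fingers measure 114 mm over their backs; the gripper's body (76 mm by 85 mm) begins 54 mm behind the grasp point. The pads swing forward as they close: fully open they stand 13 mm farther back than shut.
Start: joints at [-1.397, 0.286, 1.577, -0, 1.279, -0.15], TCP at [0.215, -0.64, 0.231] pointing down, gripper open.
Joint ranges: [-2.77, 2.77], [-0.9, 2.22], [0.21, 2.48], [-1.53, 4.67], [0.24, 2.81], [-2.84, 2.84]. Speed limits (rad/s): [2.79, 2.79, 3.14, 3.14, 3.14, 3.14].

INTERFACE

Orientations are given as a 3x3 rotation matrix whose columns are the frame's x, y, z axes.
In Python, from workcell import r, viewer, close_job gives the robot as it stands.
- The arm moves only by the tool jog_arm, never from a script. Its arguments are lists of equal length, an entry for each row: "hand": the gripper's target within -1 to 1 (shut at 1, half-way at 0, fully open at -1); "delta_pos": the shift along the world's x, y, z in mm, a list of three; "twist": the turn about the world's z in rad. In form: {"hand": [hand, ...], "delta_pos": [[dx, dy, dz], ...], "twist": [twist, ...]}. A call has 1 to 10 rows; each row shifts and turns the commanded pose from where the row before left it; what a row does not reach is not made up. A row lasts 1/12 s, in which the tool goes at most 41.7 mm and 7.16 degrees, less where a joint would pass 70% of its speed; a pose out of reach is approached as far as the arm can. A call is refused whole if a number of a shift passes 41.7 or a number of a turn 0.125, either way. A call with a gripper value outside its range is refused whole. The fingers move at their own pace and stop on an object; "force" is the grip in N (left out, the last holds). Time passes only in rows, so rows that do not move let the fingers close. It gives the time, the measured TCP pose, the force, the opening and the grip force at its end, in the units of the state.
- r.sense(): the state, without advancing time (a new reading comes with each control period).
- viewer.capture(name): name is "side" or "top" or "wrist"; returns the picture (420x560x3 uint8, red, green, blue); there is no depth.
- viewer.camera_model(name): a dict with "fx", "fy", "cx", "cy" (pixels), "position" and "rotation" of the camera in the world. Camera axes: x right, y down, z forward; pixel columns grow to the right and rows downward; lengths in m; the calibration is good to about 2 mm. A picture is of the moment at which its call begins: read the wrist's pose just before it. camera_model takes no time and is no camera call; for the wrist camera it gives the pose at the moment of the call.
- close_job(): hands the job in; it is judged then, once.
The state is a dict: "t": time; "joints": joint angles; "dq": joint speeds; "tau": joint torques, N m; "position": TCP position; "tool_rot": TCP orientation; "ft_force": force on the tool from outside, world axes, zero at the start; "torque": the same for the moment, N m; "gripper_width": opening from 0.0 (shut) to 1.0 (fully open); "finger_force": force on a finger pad.
Only numpy, scipy, OpenCV 4.12 (cv2) and the standard library are available. Lean on these libraries where they do the work, as an engineer would, in place of code of your own. Each camera call takes 0.05 s, during which the arm holds its last target. There are 200 camera calls.

## Working session

There is one attempt and no reset: what is moved stays moved. The work goes in short steps, Python scripts to look and compute and a tool call to move; the robot and the scene stay as the last step left them, time stands still between calls to the robot, and variables do not carry over. Pictures are saved under pics/ and viewed, at most 10 in all, crops included, and the job is handed in when it is done.

Besides the shell and the picture viewer there is one more tool, called after "Emit:" as a command line: name --pt "numbers of a row" for each row, then --argument value for the rest. jog_arm: Moves the arm, as the interface text tells. Its arguments: {"type":"object","properties":{"hand":{"type":"array"},"delta_pos":{"type":"array"},"twist":{"type":"array"},"force":{"type":"number"}},"required":["hand","delta_pos","twist"]}

```bash
ls; mkdir -p pics; python3 - <<'E'
from workcell import r, viewer
import cv2,json
s=r.sense();print(s['t'],s['position'],s['gripper_width'],r.grasp_offset)
for n in ['top','side']:
    im=viewer.capture(n);cv2.imwrite(f'pics/{n}0.png',im[:,:,::-1]);print(n,viewer.camera_model(n))
E
```

```text
pics
0.0 [ 0.21466754 -0.63922979  0.22990338] 0.9990026819947377 0.0187
top {'fx': 485.4218323699486, 'fy': 485.4218323699486, 'cx': 273.88765122959666, 'cy': 205.39389280206356, 'position': array([0.26025644, 0.19907162, 1.12445516]), 'rotation': array([[-3.20518556e-04, -9.85806682e-01,  1.67884138e-01],
       [-9.99982242e-01, -6.83104340e-04, -5.92028348e-03],
       [ 5.95093739e-03, -1.67883054e-01, -9.85788956e-01]])}
side {'fx': 479.8741454316276, 'fy': 479.8741454316276, 'cx': 271.403664144311, 'cy': 212.53521818167053, 'position': array([0.20626924, 1.27882145, 0.59003545]), 'rotation': array([[-0.98029279, -0.09157541,  0.17504283],
       [-0.19707895,  0.39217552, -0.89853116],
       [ 0.01363585, -0.91532087, -0.40249442]])}
```

View pics/top0.png

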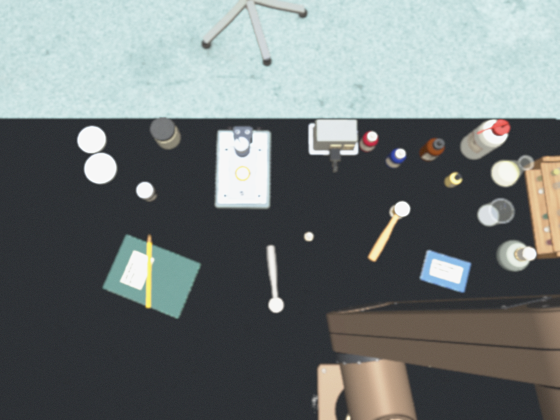

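View pics/side0.png

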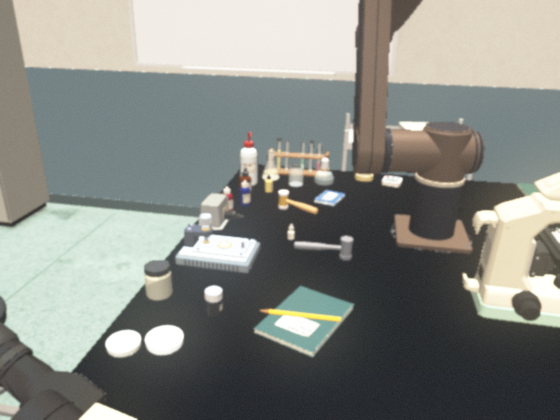

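Candidates for the mallet, in the top view: (402,209) has a wooden handle, and its head looks brass with white faces in the side view at (284,198). (276,305) is all grey, so it is the look-alike. I choose (402,209). The stage is at (243,170), the vial at (309,237), the jar at (165,132) and the can at (146,190). Next is one close crop to check.

```bash
cat > h.py <<'E'
from workcell import r, viewer
import cv2, numpy as np
def cast(name,u,v,z,m=None):
    m=m or viewer.camera_model(name)
    d=m['rotation']@np.array([(u-m['cx'])/m['fx'],(v-m['cy'])/m['fy'],1])
    p=m['position'];return p+d*(z-p[2])/d[2]
def proj(name,P,m=None):
    m=m or viewer.camera_model(name)
    c=m['rotation'].T@(np.array(P)-m['position']);return c[0]/c[2]*m['fx']+m['cx'],c[1]/c[2]*m['fy']+m['cy']
def rnd(a): return np.round(np.array(a),4)
E
python3 - <<'E'
from h import *
t=cv2.imread('pics/top0.png');s=cv2.imread('pics/side0.png')
a=cv2.resize(t[120:220,205:285],None,fx=5,fy=5,interpolation=3)
b=cv2.resize(t[190:270,360:420],None,fx=4,fy=4,interpolation=3)
c=cv2.resize(s[180:220,270:325],None,fx=4.3,fy=4.5,interpolation=3)
o=np.zeros((500,660,3),np.uint8);o[:500,:400]=a;o[:320,410:650]=b;c=c[:175,:240];o[325:325+c.shape[0],410:410+c.shape[1]]=c
cv2.imwrite('pics/crop0.png',o)
for n,u,v,z in [('mhead',402,209,.054),('hend',374,259,.027),('screw',242,145,.115),('pin',242,193,.055),('vial',309,237,.04),('jar',164,130,.072),('can',145,190,.052),('box',333,135,.08)]: print(n,rnd(cast('top',u,v,z)))
print('side head',rnd(cast('side',284,193,.054)))
# stage top: white/bright mask
g=cv2.cvtColor(t,cv2.COLOR_BGR2GRAY);m=((g>120)*255).astype('uint8');m[:,:205]=0;m[:,290:]=0;m[:122]=0;m[225:]=0
cs,_=cv2.findContours(m,0,1);k=max(cs,key=cv2.contourArea);rr=cv2.minAreaRect(k);print(rr)
for q in cv2.boxPoints(rr): print(q,rnd(cast('top',*q,.034)))
E
```

```text
mhead [ 0.4346 -0.094   0.054 ]
hend [ 0.3248 -0.0331  0.027 ]
screw [0.5641 0.2617 0.115 ]
pin [0.4705 0.2642 0.055 ]
vial [0.3731 0.1138 0.04  ]
jar [0.6119 0.4406 0.072 ]
can [0.4778 0.4826 0.052 ]
box [0.5981 0.0604 0.08  ]
side head [ 0.4311 -0.0723  0.054 ]
((242.57461547851562, 167.2176055908203), (54.644981384277344, 80.70642852783203), 1.301952600479126)
[214.34229 206.93959] [0.4423 0.328  0.034 ]
[216.17606  126.254005] [0.6339 0.3276 0.034 ]
[270.80695 127.49562] [0.6311 0.1997 0.034 ]
[268.97318 208.18121] [0.4395 0.2037 0.034 ]
```

View pics/crop0.png

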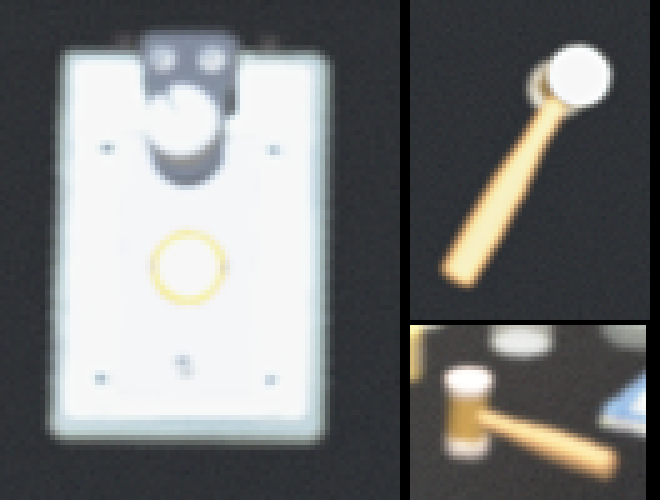

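```bash
python3 - <<'E'
from h import *
s=r.sense();R=s['tool_rot'];print(rnd(R));y=R[:,1];print('closing angle',np.degrees(np.arctan2(y[1],y[0])))
m=viewer.camera_model('wrist');print(rnd(R.T@(m['position']-s['position'])),rnd(R.T@m['rotation']),m['fx'],m['cx'],m['cy'])
E
```

```text
[[ 9.480e-01  3.181e-01 -4.000e-04]
 [ 3.181e-01 -9.480e-01  2.200e-03]
 [ 3.000e-04 -2.200e-03 -1.000e+00]]
closing angle -71.44967722408005
[ 0.0807  0.0003 -0.143 ] [[-4.000e-04 -9.493e-01 -3.143e-01]
 [ 1.000e+00 -7.000e-04  9.000e-04]
 [-1.000e-03 -3.143e-01  9.493e-01]] 340.4147968417331 283.63987230802104 208.82557952611882
```

Emit:
jog_arm --hand '[-1,-1,-1,-1,-1,-1,-1,-1,-1,-1]' --pt "10 20 0" --pt "14 35 0" --pt "14 35 0" --pt "14 35 0" --pt "14 35 0" --pt "14 35 0" --pt "14 35 0" --pt "14 35 0" --pt "14 35 0" --pt "14 35 0" --twist '[0,0,0,0,0,0,0,0,0,0]'

```text
t: 0.93
position: [0.3509, -0.3029, 0.2308]
tool_rot: [[0.948, 0.318, -0.0], [0.318, -0.948, 0.001], [-0.0, -0.001, -1.0]]
ft_force: [0.8, -0.4, -0.5]
gripper_width: 1.0
finger_force: 0.0
```

Emit:
jog_arm --hand '[-1,-1,-1,-1,-1,-1,-1,-1,-1,-1]' --pt "4 11 0" --pt "4 11 0" --pt "4 11 0" --pt "4 11 0" --pt "4 11 0" --pt "4 11 0" --pt "4 11 0" --pt "4 11 0" --pt "4 11 0" --pt "4 11 0" --twist '[0.12,0.12,0.12,0.12,0.12,0.12,0.12,0.12,0.12,0.12]'

```text
t: 1.77
position: [0.3906, -0.1941, 0.2308]
tool_rot: [[0.041, 0.999, -0.001], [0.999, -0.041, 0.001], [0.001, -0.001, -1.0]]
ft_force: [0.8, 0.4, -0.2]
gripper_width: 0.999
finger_force: 0.0
```

Emit:
jog_arm --hand '[-1,-1,-1,-1,-1,-1,-1,-1,-1,-1]' --pt "4 11 0" --pt "4 11 0" --pt "4 11 0" --pt "4 11 0" --pt "4 11 0" --pt "4 11 0" --pt "4 11 0" --pt "8 11 0" --pt "8 11 0" --pt "0 0 0" --twist '[0.12,0.12,0.12,0.12,0.12,0.12,0.12,0.12,0.12,0.02]'

```text
t: 2.6
position: [0.4352, -0.0945, 0.2309]
tool_rot: [[-0.872, 0.49, -0.0], [0.49, 0.872, 0.001], [0.001, 0.001, -1.0]]
ft_force: [0.1, -0.3, 0.2]
gripper_width: 1.004
finger_force: 0.0
```

```bash
python3 - <<'E'
from h import *
s=r.sense();print(s['t'],rnd(s['position']),rnd(s['joints']));m=viewer.camera_model('wrist')
im=viewer.capture('wrist')[:,:,::-1].copy();np.save('w1.npy',m,allow_pickle=True);cv2.imwrite('pics/w1.png',im)
E
```

```text
2.6 [ 0.4352 -0.0945  0.2309] [-4.4280e-01 -2.4290e-01  2.1160e+00  7.0000e-04  1.2693e+00 -1.5013e+00]
```

View pics/w1.png

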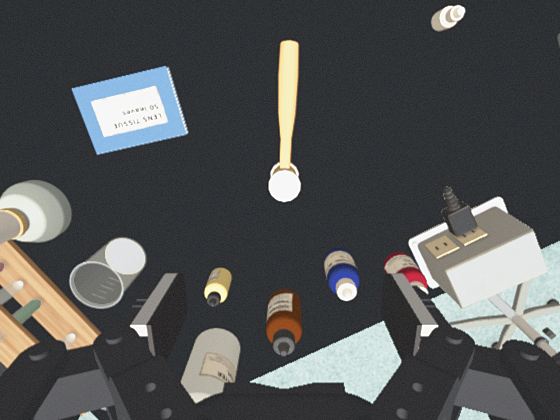

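The wrist view shows the white-faced mallet head at (285,186), with its wooden handle running up to (289,42). The handle lies along the image column, so the gripper is lined up. The bottles are at (284,320), (342,275) and (217,287).

```bash
python3 - <<'E'
from h import *
m=np.load('w1.npy',allow_pickle=True).item()
im=cv2.imread('pics/w1.png');c=cv2.cvtColor(im,cv2.COLOR_BGR2HSV)
w=((c[:,:,2]>190)&(c[:,:,1]<40)).astype('uint8');w[:168]=0;w[210:]=0;w[:,:260]=0;w[:,310:]=0
cs,_=cv2.findContours(w,0,1);k=max(cs,key=cv2.contourArea);(u,v),ra=cv2.minEnclosingCircle(k);print(u,v,ra)
h=cast('wrist',u,v,.054,m);e=cast('wrist',289,42,.027,m);print(rnd(h),rnd(e),np.degrees(np.arctan2(*(e-h)[[1,0]])),np.linalg.norm((e-h)[:2]))
for n,u,v,z in[('brown',284,345,.09),('blue',345,290,.065),('yel',212,306,.06)]:print(n,rnd(cast('wrist',u,v,z,m)))
E
```

```text
284.0 182.3787841796875 18.728404998779297
[ 0.4338 -0.0938  0.054 ] [ 0.3258 -0.0277  0.027 ] 148.53205060765242 0.12660780686112683
brown [ 0.5732 -0.1722  0.09  ]
blue [ 0.5623 -0.0935  0.065 ]
yel [ 0.5132 -0.227   0.06  ]
```

Emit:
jog_arm --hand '[-1,-1,-1,-1,-1,-1,-1,-1,-1,-1]' --pt "0 0 -25" --pt "0 0 -30" --pt "0 0 -30" --pt "0 0 -30" --pt "0 0 -30" --pt "0 0 -30" --pt "0 0 -25" --pt "0 0 -15" --pt "0 0 -6" --pt "0 0 0" --twist '[0,0,0,0,0,0,0,0,0,0]'

```text
t: 3.48
position: [0.4332, -0.0958, 0.0088]
tool_rot: [[-0.868, 0.497, -0.004], [0.497, 0.868, 0.002], [0.004, -0.001, -1.0]]
ft_force: [0.4, -0.1, -0.5]
gripper_width: 0.998
finger_force: 0.0
```

Emit:
jog_arm --hand '[0.2,0.3,0.5,1,1,1,1,1,1,1]' --pt "0 0 0" --pt "0 0 0" --pt "0 0 0" --pt "0 0 0" --pt "0 0 0" --pt "0 0 0" --pt "0 0 0" --pt "0 0 0" --pt "0 0 0" --pt "0 0 0" --twist '[0,0,0,0,0,0,0,0,0,0]' --force 60

```text
t: 4.32
position: [0.4359, -0.0959, 0.0114]
tool_rot: [[-0.869, 0.495, 0.002], [0.495, 0.869, -0.0], [-0.002, 0.001, -1.0]]
ft_force: [1.2, 3.9, 5.8]
gripper_width: 0.338
finger_force: 58.2
```

Emit:
jog_arm --hand '[1,1,1,1,1,1,1,1,1,1]' --pt "0 0 5" --pt "0 0 15" --pt "0 0 25" --pt "0 0 30" --pt "0 0 30" --pt "0 0 25" --pt "0 0 10" --pt "1 10 0" --pt "2 20 0" --pt "3 30 0" --twist '[0,0,0,0,0,0,0,0,0,0]'

```text
t: 5.15
position: [0.4393, -0.0357, 0.148]
tool_rot: [[-0.867, 0.498, -0.004], [0.498, 0.867, 0.0], [0.003, -0.001, -1.0]]
ft_force: [0.3, 0.4, -3.2]
gripper_width: 0.333
finger_force: 59.3
```

Emit:
jog_arm --hand '[1,1,1,1,1,1,1,1,1,1]' --pt "3 32 0" --pt "3 35 0" --pt "3 35 0" --pt "3 35 0" --pt "3 35 0" --pt "3 35 0" --pt "2 20 0" --pt "1 10 0" --pt "0 3 0" --pt "0 0 0" --twist '[0,0,0,0,0,0,0,0,0,0]'

```text
t: 5.98
position: [0.4604, 0.2042, 0.1484]
tool_rot: [[-0.87, 0.494, -0.004], [0.494, 0.87, -0.001], [0.003, -0.003, -1.0]]
ft_force: [-0.2, -0.4, -2.0]
gripper_width: 0.332
finger_force: 59.3
```

```bash
python3 - <<'E'
from h import *
s=r.sense();print(s['t'],rnd(s['position']),s['ft_force'],s['finger_force']);m=viewer.camera_model('wrist')
im=viewer.capture('wrist')[:,:,::-1].copy();np.save('w2.npy',m,allow_pickle=True);cv2.imwrite('pics/w2.png',im)
sd=viewer.capture('side')[:,:,::-1].copy();cv2.imwrite('pics/s2.png',sd)
o=np.zeros((420,760,3),np.uint8);o[:,:560]=im;o[:400,560:]=cv2.resize(sd[140:290,160:235],(200,400));cv2.imwrite('pics/c2.png',o)
E
```

```text
5.9833 [0.4604 0.2042 0.1484] [-0.21420282 -0.37642649 -1.95403252] 59.34214398264885
```

View pics/c2.png

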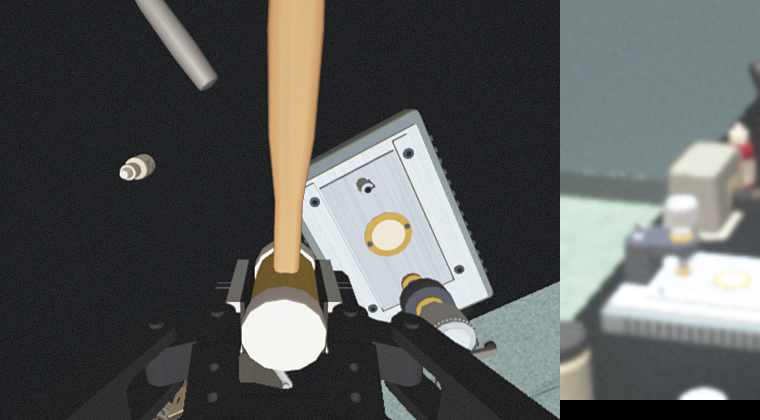

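The wrist view shows the pin with its top (dark bore) near (369,189) and its foot at (361,182). The thumbscrew's head is at (458,330). The mallet is held square, with its handle straight up the image.

```bash
python3 - <<'E'
from h import *
m=np.load('w2.npy',allow_pickle=True).item()
print('pin',rnd(cast('wrist',368,188,.055,m)),'foot',rnd(cast('wrist',361,182,.04,m)))
print('window',rnd(cast('wrist',388,234,.04,m)))
b=[(408.5,153.5),(459,269),(373,309),(314.5,202)]
P=[cast('wrist',*q,.034,m) for q in b]  # bolts, rectangle around stage
P=np.array(P);print(rnd(P),rnd(P.mean(0)))
d=P[1]-P[0]+P[2]-P[3];print('yaw',np.degrees(np.arctan2(d[1],d[0])))
im=cv2.imread('pics/w2.png');c=cv2.resize(im[165:205,345:390],None,fx=10,fy=10,interpolation=3)
s=cv2.imread('pics/top0.png')
cv2.imwrite('pics/pin2.png',c)
E
```

```text
pin [0.4742 0.265  0.055 ] foot [0.4726 0.2638 0.04  ]
window [0.5216 0.2641 0.04  ]
[[0.4723 0.3049 0.034 ]
 [0.5833 0.3035 0.034 ]
 [0.5834 0.2238 0.034 ]
 [0.4711 0.2253 0.034 ]] [0.5275 0.2644 0.034 ]
yaw -0.756254288160601
```

View pics/pin2.png

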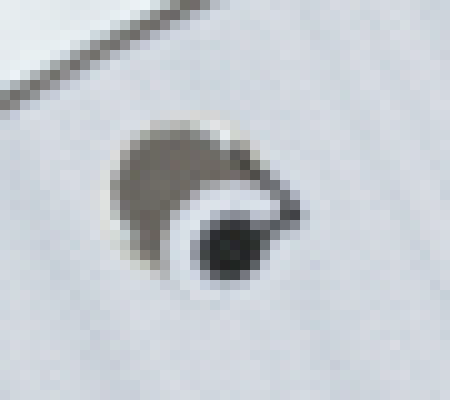

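Emit:
jog_arm --hand '[1,1,1,1,1,1,1,1,1,1]' --pt "3 15 0" --pt "4 20 0" --pt "4 18 0" --pt "2 7 0" --pt "0 0 -10" --pt "0 0 -20" --pt "0 0 -20" --pt "0 0 -15" --pt "0 0 -5" --pt "0 0 0" --twist '[0,0,0,0,0,0,0,0,0,0]' --force 100

```text
t: 6.92
position: [0.4731, 0.2623, 0.0778]
tool_rot: [[-0.868, 0.496, -0.005], [0.496, 0.868, -0.002], [0.003, -0.004, -1.0]]
ft_force: [-0.9, 0.4, -2.7]
gripper_width: 0.323
finger_force: 98.0
```

```bash
python3 - <<'E'
from h import *
s=r.sense();print(s['t'],rnd(s['position']),s['ft_force'],s['finger_force'])
o=[]
for n,(x,y) in (('side',(200,240)),('top',(242,185))):
    im=viewer.capture(n)[:,:,::-1];o.append(cv2.resize(im[y-45:y+45,x-40:x+40],(400,450),interpolation=3))
cv2.imwrite('pics/s3.png',np.hstack(o))
E
```

```text
6.9167 [0.4731 0.2623 0.0778] [-0.8806568   0.37906855 -2.65849486] 98.04403927177191
```

View pics/s3.png

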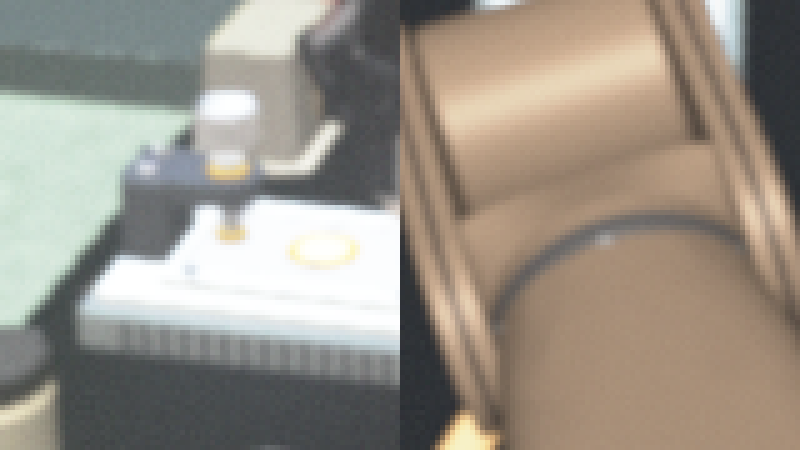

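The crop shows the clamp arm and the thumbscrew clear at left. The mallet is out of the crop, and the arm hides the top view. I'll go down by feel.

Emit:
jog_arm --hand '[1,1,1,1,1,1,1,1]' --pt "0 1 -3" --pt "0 0 -3" --pt "0 0 -2" --pt "0 0 -2" --pt "0 0 -2" --pt "0 0 -2" --pt "0 0 -1" --pt "0 0 0" --twist '[0,0,0,0,0,0,0,0]'

```text
t: 7.68
position: [0.475, 0.2653, 0.066]
tool_rot: [[-0.869, 0.495, 0.0], [0.495, 0.869, 0.0], [-0.0, 0.0, -1.0]]
ft_force: [-1.2, -0.8, 2.9]
gripper_width: 0.315
finger_force: 97.7
```

Emit:
jog_arm --hand '[1,1,1,1,1,1,1,1]' --pt "0 0 -2" --pt "0 0 -2" --pt "0 0 -2" --pt "0 0 -2" --pt "0 0 -1" --pt "0 0 -1" --pt "0 0 0" --pt "0 0 0" --twist '[0,0,0,0,0,0,0,0]'

```text
t: 8.35
position: [0.4752, 0.2653, 0.0558]
tool_rot: [[-0.869, 0.495, 0.001], [0.495, 0.869, 0.0], [-0.001, 0.001, -1.0]]
ft_force: [-1.7, -0.4, 5.4]
gripper_width: 0.321
finger_force: 97.5
```

Moving. Keep going until the force rises firmly against the stop.

Emit:
jog_arm --hand '[1,1,1,1,1,1,1]' --pt "0 0 -2" --pt "0 0 -2" --pt "0 0 -2" --pt "0 0 -2" --pt "0 0 -1" --pt "0 0 0" --pt "0 0 0" --twist '[0,0,0,0,0,0,0]'

```text
t: 8.93
position: [0.4784, 0.2655, 0.0534]
tool_rot: [[-0.87, 0.494, 0.005], [0.494, 0.87, -0.001], [-0.005, 0.002, -1.0]]
ft_force: [-8.8, -6.2, 33.5]
gripper_width: 0.325
finger_force: 95.6
```

Emit:
jog_arm --hand '[1,1,1,1,1,1,1,1,1,1]' --pt "0 0 5" --pt "0 0 15" --pt "0 0 25" --pt "0 0 25" --pt "0 0 20" --pt "0 -10 5" --pt "-2 -25 0" --pt "-4 -35 0" --pt "-4 -35 0" --pt "-4 -35 0" --twist '[0,0,0,0,0,0,0,0,0,0]'

```text
t: 9.77
position: [0.4591, 0.1233, 0.1391]
tool_rot: [[-0.869, 0.494, -0.002], [0.494, 0.869, -0.001], [0.002, -0.002, -1.0]]
ft_force: [1.2, -0.0, -2.7]
gripper_width: 0.322
finger_force: 101.5
```

Emit:
jog_arm --hand '[1,1,1,1,1,1,1,1,1,1]' --pt "-4 -35 0" --pt "-4 -35 0" --pt "-4 -35 0" --pt "-4 -35 0" --pt "-4 -35 0" --pt "-4 -30 0" --pt "0 -12 0" --pt "0 -3 0" --pt "0 0 0" --pt "0 0 0" --twist '[0,0,0,0,0,0,0,0,0,0]'

```text
t: 10.6
position: [0.436, -0.0943, 0.1401]
tool_rot: [[-0.869, 0.495, -0.002], [0.495, 0.869, 0.001], [0.002, 0.0, -1.0]]
ft_force: [0.3, 0.1, -2.1]
gripper_width: 0.317
finger_force: 101.6
```

```bash
python3 - <<'E'
from h import *
s=r.sense();print(s['t'],rnd(s['position']),s['ft_force'])
im=viewer.capture('top');cv2.imwrite('pics/t4.png',im[:,:,::-1])
im=viewer.capture('side')[:,:,::-1];cv2.imwrite('pics/s4.png',im)
E
```

```text
10.6 [ 0.436  -0.0943  0.1401] [ 0.31000377  0.13568465 -2.05407141]
```

Emit:
jog_arm --hand '[1,1,1,1,1,1,1,1,1,1]' --pt "0 0 -15" --pt "0 0 -25" --pt "0 0 -30" --pt "0 0 -25" --pt "0 0 -15" --pt "0 0 -8" --pt "0 0 -4" --pt "0 0 -3" --pt "0 0 -1" --pt "0 0 0" --twist '[0,0,0,0,0,0,0,0,0,0]'

```text
t: 11.53
position: [0.4377, -0.0951, 0.0162]
tool_rot: [[-0.869, 0.495, 0.002], [0.495, 0.869, -0.001], [-0.002, 0.0, -1.0]]
ft_force: [0.3, -0.5, -2.8]
gripper_width: 0.316
finger_force: 101.6
```

Emit:
jog_arm --hand '[1,1,1,1,1,1]' --pt "0 0 -2" --pt "0 0 -1" --pt "0 0 -1" --pt "0 0 -1" --pt "0 0 0" --pt "0 0 0" --twist '[0,0,0,0,0,0]'

```text
t: 12.03
position: [0.4373, -0.0951, 0.0117]
tool_rot: [[-0.869, 0.495, 0.0], [0.495, 0.869, -0.0], [-0.0, -0.0, -1.0]]
ft_force: [-3.6, 1.7, 6.8]
gripper_width: 0.324
finger_force: 102.0
```

Emit:
jog_arm --hand '[0.2,0.1,0,-0.2,-0.4,-0.6,-0.6,-0.6,-0.6,-0.6]' --pt "0 0 0" --pt "0 0 0" --pt "0 0 0" --pt "0 0 0" --pt "0 0 0" --pt "0 0 0" --pt "0 0 15" --pt "0 0 30" --pt "0 0 35" --pt "0 0 35" --twist '[0,0,0,0,0,0,0,0,0,0]' --force 60

```text
t: 12.87
position: [0.4359, -0.0945, 0.1258]
tool_rot: [[-0.869, 0.495, -0.002], [0.495, 0.869, 0.001], [0.002, -0.0, -1.0]]
ft_force: [0.6, -0.7, -0.5]
gripper_width: 0.797
finger_force: 0.0
```

Emit:
jog_arm --hand '[-0.6,-0.6,-0.6,-0.6,-0.6,-0.6,-0.6,-0.6,-0.6,-0.6]' --pt "0 0 35" --pt "0 0 35" --pt "5 15 0" --pt "9 30 0" --pt "9 30 0" --pt "9 30 0" --pt "9 30 0" --pt "9 30 0" --pt "9 30 0" --pt "9 30 0" --twist '[0,0,0,0,0,0,0,0,0,0]'

```text
t: 13.7
position: [0.5049, 0.1317, 0.1952]
tool_rot: [[-0.869, 0.495, -0.0], [0.495, 0.869, -0.0], [0.0, -0.0, -1.0]]
ft_force: [1.0, -0.7, -0.2]
gripper_width: 0.796
finger_force: 0.0
```

```bash
python3 - <<'E'
from h import *
s=r.sense();print(s['t'],rnd(s['position']),rnd(s['joints']));m=viewer.camera_model('wrist')
im=viewer.capture('wrist')[:,:,::-1].copy();np.save('w5.npy',m,allow_pickle=True);cv2.imwrite('pics/w5.png',im)
t=viewer.capture('top')[:,:,::-1]
o=np.zeros((420,760,3),np.uint8);o[:,:560]=im;o[:266,560:]=cv2.resize(t[180:260,350:410],(200,266))
cv2.imwrite('pics/c5.png',o)
for n,z in (('pin43',.043),('pin55',.055)):print(n,proj('wrist',[.4735,.2645,z],m))
E
```

```text
13.7 [0.5049 0.1317 0.1952] [ 6.0600e-02 -1.9900e-02  1.9846e+00 -1.0000e-04  1.1769e+00 -9.9250e-01]
pin43 (np.float64(407.32887789585635), np.float64(79.6931182229925))
pin55 (np.float64(412.6299919414488), np.float64(78.96851590672546))
```

View pics/c5.png

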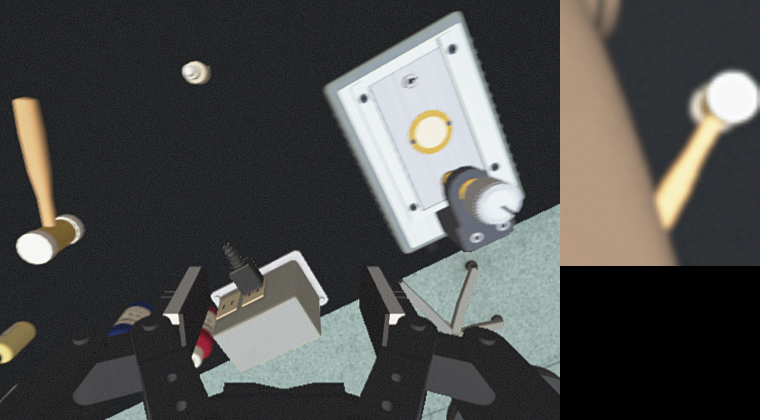

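The mallet stands upright on the bench at (35,248). The pin sits low in the plate at (410,80). The thumbscrew's head top is at about (499,204), with its dark groove running down and right toward (513,213).

```bash
python3 - <<'E'
from h import *
m=np.load('w5.npy',allow_pickle=True).item()
im=cv2.imread('pics/w5.png');g=cv2.cvtColor(im,cv2.COLOR_BGR2GRAY)
x0,y0=465,170;c=g[y0:240,x0:535]
w=((c>205)*255).astype('uint8');cs,_=cv2.findContours(w,0,1);k=max(cs,key=cv2.contourArea);e=cv2.fitEllipse(cv2.convexHull(k));print(e,e[0][0]+x0,e[0][1]+y0)
C=np.array([.567,.2635])
print('pred axis px',proj('wrist',[*C,.1147],m),'r15',proj('wrist',[.582,.2635,.1147],m))
cc=cast('wrist',499,204,.1147,m);mk=cast('wrist',513,214,.1147,m);print(rnd(cc),rnd(mk),np.degrees(np.arctan2(*(mk-cc)[[1,0]])))
# dark pixels on head top
for v in range(196,222): print(v,g[v,490:526])
E
```

```text
((32.84910202026367, 25.15972137451172), (42.777244567871094, 58.2403678894043), 7.019194602966309) 497.8491020202637 195.15972137451172
pred axis px (np.float64(495.93686416164326), np.float64(202.0829187512373)) r15 (np.float64(502.9419495260031), np.float64(219.93585778100356))
[0.5694 0.2649 0.1147] [0.5812 0.271  0.1147] 27.20792655155406
196 [233 239 241 240 240 240 239 238 240 240 241 240 240 241 240 240 240 241
 239 239 240 237 237 234 232 231 229 221 215 209 203 187 167 135 109  56]
197 [238 240 240 240 240 240 240 240 240 240 240 241 240 240 241 240 240 241
 241 239 239 239 237 235 234 233 227 222 216 209 206 191 168 141 102  56]
198 [241 241 241 240 239 240 240 239 239 239 240 239 240 240 241 240 240 241
 241 241 240 240 238 236 234 232 229 228 220 214 204 182 163 124  79  44]
199 [240 239 241 241 240 240 241 240 240 239 240 240 239 240 240 240 240 240
 240 240 241 241 239 237 236 233 232 231 219 214 198 170 149  91  44  35]
200 [240 240 240 240 240 240 240 239 241 239 240 240 238 240 239 240 240 240
 240 240 240 240 240 238 237 236 234 230 219 204 182 149 136  70  31  26]
[... 2471 characters left out ...]
38 235 234 228 226 226
 225 221 200 178 153 115  72  42  35  38  37  30  38  36  32  41  31  35]
218 [228 230 233 233 235 235 236 236 236 236 235 231 230 228 227 227 225 225
 222 207 175 141 112  80  53  36  32  33  38  34  36  38  38  36  29  30]
219 [225 224 225 226 227 228 228 228 228 228 228 225 224 225 226 226 225 221
 204 182 143 117  82  71  59  43  20  39  24  38  39  26  34  33  47  52]
220 [223 221 222 225 223 226 224 226 224 225 224 224 227 224 226 224 216 199
 172 143 110  91  86  76  73  47  35  34  43  26  39  30  47  60 127 139]
221 [222 223 224 223 223 223 225 226 225 225 224 227 228 230 225 216 199 184
 161 142 107  92  86  88  77  59  36  43  27  27  50  59 133 139 163 160]
```

```bash
python3 - <<'E'
from h import *
m=np.load('w5.npy',allow_pickle=True).item()
a=cast('wrist',503,206.8,.1145,m);b=cast('wrist',512.5,212.8,.1145,m);print(rnd(a),rnd(b));d=b-a
ang=np.arctan2(d[1],d[0]);print('groove angle',np.degrees(ang),'theta',np.pi-ang)
u=d/np.linalg.norm(d);print('axis est',rnd(b-.013*u))
E
```

```text
[0.5728 0.2667 0.1145] [0.5803 0.271  0.1145]
groove angle 29.97007827157776 theta 2.61851611067035
axis est [0.569  0.2645 0.1145]
```

The thumbscrew is at about (0.568, 0.264). Its groove is at 30°, so θ ≈ 2.62. It needs about 2.09 rad clockwise to seat, which one grasp can do.

Emit:
jog_arm --hand '[-0.6,-0.6,-0.6,-0.6,-0.6,-0.6,-0.6,-0.6,-0.6,-0.6]' --pt "10 20 0" --pt "15 32 0" --pt "15 32 0" --pt "14 30 0" --pt "9 18 0" --pt "0 0 0" --pt "0 0 -15" --pt "0 0 -20" --pt "0 0 -10" --pt "0 0 0" --twist '[0,0,0,0,0,0,0,0,0,0]' --force 40

```text
t: 14.63
position: [0.5655, 0.2604, 0.1466]
tool_rot: [[-0.868, 0.496, -0.007], [0.496, 0.868, -0.002], [0.005, -0.005, -1.0]]
ft_force: [-0.9, -0.9, -0.2]
gripper_width: 0.802
finger_force: 0.0
```

```bash
python3 - <<'E'
from h import *
s=r.sense();print(s['t'],rnd(s['position']),rnd(s['joints']));m=viewer.camera_model('wrist')
im=viewer.capture('wrist')[:,:,::-1].copy();np.save('w6.npy',m,allow_pickle=True);cv2.imwrite('pics/w6.png',im)
print('axis',proj('wrist',[.568,.264,.1145],m), 'tcp axis',proj('wrist',[*s['position'][:2],.1145],m))
E
```

```text
14.6333 [0.5655 0.2604 0.1466] [ 2.6890e-01  2.5660e-01  1.7747e+00 -4.0000e-04  1.1174e+00 -7.8300e-01]
axis (np.float64(292.21888925155804), np.float64(247.43637362414094)) tcp axis (np.float64(284.45060871216754), np.float64(246.7501543377483))
```

View pics/w6.png

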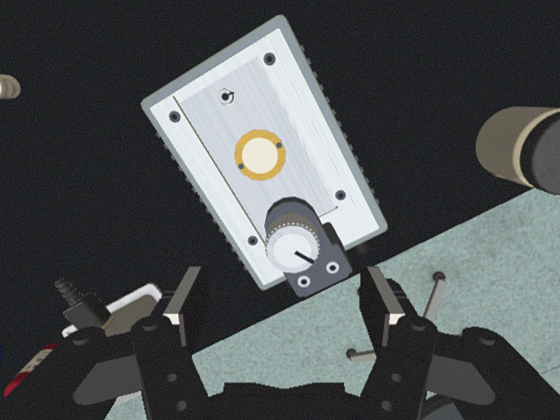

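The screw's head top is centred at (293,248), which matches my estimate of its axis. The groove runs to (312,262). The jaws straddle it with a clear way down.

Emit:
jog_arm --hand '[-0.6,-0.6,-0.6,-0.6,-0.6,-0.6,-0.6,-0.6]' --pt "2 3 0" --pt "0 0 -10" --pt "0 0 -18" --pt "0 0 -18" --pt "0 0 -10" --pt "0 0 -4" --pt "0 0 0" --pt "0 0 0" --twist '[0,0,0,0,0,0,0,0]'

```text
t: 15.35
position: [0.5703, 0.2652, 0.091]
tool_rot: [[-0.869, 0.495, 0.001], [0.495, 0.869, 0.0], [-0.001, 0.001, -1.0]]
ft_force: [-0.8, -0.1, 0.5]
gripper_width: 0.802
finger_force: 0.0
```

Emit:
jog_arm --hand '[-0.6,-0.6,0,0.2,0.4,1,1,1,1,1]' --pt "-2 -1 -3" --pt "0 0 -2" --pt "0 0 0" --pt "0 0 0" --pt "0 0 0" --pt "0 0 0" --pt "0 0 0" --pt "0 0 0" --pt "0 0 0" --pt "0 0 0" --twist '[0,0,0,0,0,0,0,0,0,0]'

```text
t: 16.18
position: [0.568, 0.2641, 0.0857]
tool_rot: [[-0.869, 0.495, 0.0], [0.495, 0.869, 0.0], [-0.0, 0.0, -1.0]]
ft_force: [-0.3, -0.6, 3.1]
gripper_width: 0.339
finger_force: 39.4
```

```bash
python3 - <<'E'
from h import *
s=r.sense();print(s['t'],rnd(s['position']),rnd(s['joints']),rnd(s['ft_force']),rnd(s['torque']),s['gripper_width']*85,s['finger_force'])
E
```

```text
16.1833 [0.568  0.2641 0.0857] [ 0.2735  0.3346  1.8007 -0.      1.0058 -0.7795] [-0.3178 -0.5664  3.1047] [-0.1089  0.1306  0.0234] 28.80134250778804 39.35522496700287
```

Emit:
jog_arm --hand '[1,1,1,1,1,1,1,1,1,1]' --pt "0 0 -0.1" --pt "0 0 -0.1" --pt "0 0 -0.1" --pt "0 0 -0.1" --pt "0 0 -0.1" --pt "0 0 -0.1" --pt "0 0 -0.1" --pt "0 0 -0.1" --pt "0 0 -0.1" --pt "0 0 0" --twist '[-0.1,-0.1,-0.1,-0.1,-0.1,-0.1,-0.1,-0.1,-0.1,-0.1]'

```text
t: 17.02
position: [0.5685, 0.2645, 0.0851]
tool_rot: [[-0.048, 0.999, 0.002], [0.999, 0.048, 0.001], [0.001, 0.002, -1.0]]
ft_force: [0.5, 0.2, 2.4]
gripper_width: 0.34
finger_force: 39.4
```

```bash
cat > st.py <<'E'
from h import *
s=r.sense();R=s['tool_rot']
print(s['t'],rnd(s['position']),'yaw',np.arctan2(R[1,0],R[0,0]).round(4),'j6',s['joints'][5].round(3),rnd(s['ft_force']),rnd(s['torque']),s['gripper_width'].round(4),s['finger_force'].round(1))
E
python3 st.py
```

```text
Traceback (most recent call last):
  File "st.py", line 3, in <module>
    print(s['t'],rnd(s['position']),'yaw',np.arctan2(R[1,0],R[0,0]).round(4),'j6',s['joints'][5].round(3),rnd(s['ft_force']),rnd(s['torque']),s['gripper_width'].round(4),s['finger_force'].round(1))
                                                                                                                                              ^^^^^^^^^^^^^^^^^^^^^^^^
AttributeError: 'float' object has no attribute 'round'
```

Emit:
jog_arm --hand '[1,1,1,1,1,1,1,1,1]' --pt "0 0 -0.1" --pt "0 0 0" --pt "0 0 -0.1" --pt "0 0 0" --pt "0 0 -0.1" --pt "0 0 0" --pt "0 0 0" --pt "0 0 0" --pt "0 0 0" --twist '[-0.1,-0.1,-0.1,-0.1,-0.1,-0.1,-0.1,-0.1,0]'

```text
t: 17.77
position: [0.5689, 0.2643, 0.0847]
tool_rot: [[0.681, 0.732, 0.003], [0.732, -0.681, 0.001], [0.003, 0.002, -1.0]]
ft_force: [2.0, 0.3, 1.2]
gripper_width: 0.336
finger_force: 39.3
```

```bash
python3 st.py
```

```text
Traceback (most recent call last):
  File "st.py", line 3, in <module>
    print(s['t'],rnd(s['position']),'yaw',np.arctan2(R[1,0],R[0,0]).round(4),'j6',s['joints'][5].round(3),rnd(s['ft_force']),rnd(s['torque']),s['gripper_width'].round(4),s['finger_force'].round(1))
                                                                                                                                              ^^^^^^^^^^^^^^^^^^^^^^^^
AttributeError: 'float' object has no attribute 'round'
```

```bash
sed -i 's/\.round([134])//g' st.py; python3 st.py
```

```text
17.7667 [0.5689 0.2643 0.0847] yaw 0.8218834343941972 j6 1.0223252572577461 [2.0339 0.3195 1.1646] [ 0.0164 -0.3325 -0.0812] 0.3355658547548442 39.31752562522888
```

Emit:
jog_arm --hand '[1,1,1,1,1,1]' --pt "0 0 0" --pt "0 0 0" --pt "0 0 0" --pt "0 0 0" --pt "0 0 0" --pt "0 0 0" --twist '[-0.06,-0.06,-0.06,-0.06,-0.06,0]'

```text
t: 18.27
position: [0.569, 0.2641, 0.0845]
tool_rot: [[0.864, 0.503, 0.003], [0.503, -0.864, 0.0], [0.003, 0.002, -1.0]]
ft_force: [3.7, 1.0, 0.6]
gripper_width: 0.34
finger_force: 39.4
```

```bash
python3 st.py
```

```text
18.2667 [0.569  0.2641 0.0845] yaw 0.52726357255052 j6 1.3175505971282782 [3.6529 1.0095 0.5896] [-0.02   -0.5685  0.4023] 0.33981234968474655 39.369619488716125
```

Emit:
jog_arm --hand '[1,1,1,1]' --pt "0 0 0" --pt "0 0 0" --pt "0 0 0" --pt "0 0 0" --twist '[-0.05,-0.05,-0.05,0]'

```text
t: 18.6
position: [0.5679, 0.2637, 0.0844]
tool_rot: [[0.93, 0.368, 0.0], [0.368, -0.93, -0.001], [-0.0, 0.001, -1.0]]
ft_force: [0.8, -1.8, 3.4]
gripper_width: 0.338
finger_force: 39.6
```

```bash
python3 st.py
```

```text
18.6 [0.5679 0.2637 0.0844] yaw 0.377306274305171 j6 1.4677035249502444 [ 0.8179 -1.789   3.3876] [-0.4024 -0.0639  0.138 ] 0.3380232557665942 39.580228328704834
```

```bash
cat > mark.py <<'E'
from h import *
import sys
def mark(im,m,z,C=(.568,.264)):
    g=cv2.cvtColor(im,cv2.COLOR_BGR2GRAY).astype(np.float32);A=np.radians(np.arange(-180,180,3))
    v=[]
    for a in A:
        p=[proj('wrist',[C[0]+q*np.cos(a),C[1]+q*np.sin(a),z],m) for q in np.linspace(.006,.0115,8)]
        v.append(np.mean([g[int(round(y)),int(round(x))] for x,y in p]))
    v=np.array(v);i=np.argsort(v)[:8];return [(int(np.degrees(A[k]).round()),int(v[k])) for k in i],int(np.median(v))
print(mark(cv2.imread('pics/w6.png'),np.load('w6.npy',allow_pickle=True).item(),.1145),'expect 30')
m=viewer.camera_model('wrist');im=viewer.capture('wrist')[:,:,::-1].copy();cv2.imwrite('pics/'+sys.argv[1]+'.png',im)
print(mark(im,m,float(sys.argv[2])))
E
python3 mark.py m7 .1135
```

```text
([(18, 38), (21, 48), (15, 90), (24, 92), (12, 113), (27, 157), (9, 173), (6, 181)], 227) expect 30
([(-90, 41), (-87, 42), (-93, 47), (-84, 54), (-96, 119), (-81, 134), (-78, 183), (-99, 210)], 227)
```

Emit:
jog_arm --hand '[1,1,1,1,1,1,1,1,1,1]' --pt "0 0 0" --pt "0 0 0.1" --pt "0 0 0.1" --pt "0 0 0" --pt "0 0 0.1" --pt "0 0 0.1" --pt "0 0 0" --pt "0 0 0.1" --pt "0 0 0.1" --pt "0 0 0" --twist '[0.1,0.1,0.1,0.1,0.1,0.1,0.1,0.1,0.1,0.1]'

```text
t: 19.48
position: [0.5684, 0.2634, 0.0851]
tool_rot: [[0.189, 0.982, 0.001], [0.982, -0.189, -0.001], [-0.001, 0.001, -1.0]]
ft_force: [1.6, -3.2, 2.7]
gripper_width: 0.34
finger_force: 39.6
```

Emit:
jog_arm --hand '[1,1,1,1,1,1,1,1,1,1]' --pt "0 0 0.1" --pt "0 0 0.1" --pt "0 0 0.1" --pt "0 0 0" --pt "0 0 0.1" --pt "0 0 0" --pt "0 0 0" --pt "0 0 0" --pt "0 0 0" --pt "0 0 0" --twist '[0.1,0.1,0.1,0.1,0.1,0.07,0,0,0,0]'

```text
t: 20.32
position: [0.5685, 0.2636, 0.0854]
tool_rot: [[-0.364, 0.931, 0.002], [0.931, 0.364, -0.001], [-0.001, 0.001, -1.0]]
ft_force: [4.1, -5.0, 2.0]
gripper_width: 0.339
finger_force: 39.5
```

```bash
python3 st.py; python3 mark.py m8 .1145; python3 - <<'E'
import cv2,numpy as np
a=cv2.imread('pics/m7.png');b=cv2.imread('pics/m8.png')
f=lambda i:cv2.resize(i[200:300,230:345],(391,340),interpolation=3)
cv2.imwrite('pics/cmp.png',np.hstack([f(a),f(b)]))
E
```

```text
20.3167 [0.5685 0.2636 0.0854] yaw 1.9433625556978598 j6 -0.09894411063033036 [ 4.1332 -4.9759  1.9853] [-0.6933 -0.5996  0.0959] 0.3390278387586263 39.53131020069122
([(18, 38), (21, 48), (15, 90), (24, 92), (12, 113), (27, 157), (9, 173), (6, 181)], 227) expect 30
([(-9, 43), (-6, 44), (-12, 46), (-3, 77), (-15, 91), (-18, 160), (0, 174), (-21, 188)], 226)
```

View pics/cmp.png

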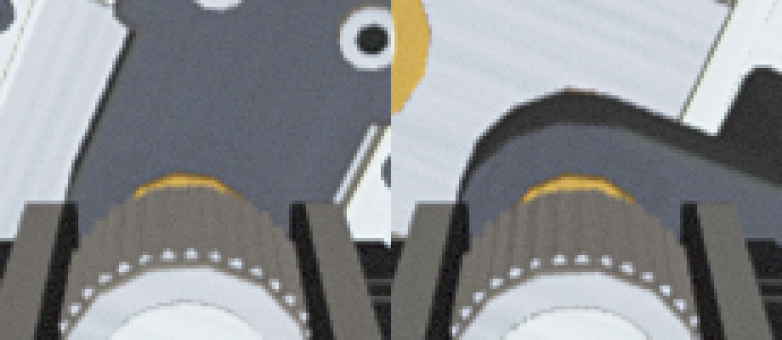

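In the crop, the head is held centrally between the pads in both pictures; the groove lies below the crop. The mark reading depends on the assumed centre, so I'll fit the groove's direction itself.

```bash
cat > groove.py <<'E'
from h import *
def groove(im,m,z,C):
    g=cv2.cvtColor(im,cv2.COLOR_BGR2GRAY);N=300;s=.00012  # rectify head-top plane, 0.12 mm/px
    P=np.float32([proj('wrist',[C[0]+a,C[1]+b,z],m) for a,b in ((-.018,-.018),(.018,-.018),(.018,.018),(-.018,.018))])
    H=cv2.getPerspectiveTransform(P,np.float32([[0,0],[N,0],[N,N],[0,N]]));w=cv2.warpPerspective(g,H,(N,N))
    Y,X=np.mgrid[:N,:N];rad=np.hypot(X-150,Y-150)
    d=((w<140)&(rad<108)).astype('uint8')
    n,l,st,ce=cv2.connectedComponentsWithStats(d)
    k=1+np.argmax(st[1:,4]);pts=np.argwhere(l==k)[:,::-1].astype(np.float32)
    vx,vy,x,y=cv2.fitLine(pts,cv2.DIST_L2,0,.01,.01).ravel()
    if vx*(x-150)+vy*(y-150)<0: vx,vy=-vx,-vy
    t=(pts-[x,y])@[vx,vy];e=np.array([x,y])+[vx*t.max(),vy*t.max()]
    ctr=e-(.013/.00012)*np.array([vx,vy])
    return 'dir',np.degrees(np.arctan2(vy,vx)).round(1),'len mm',(np.ptp(t)*.12).round(1),'area',st[k,4],'axis err mm',((ctr-150)*.12).round(1)
if __name__=='__main__':
    m=viewer.camera_model('wrist');p=r.sense()['position'][:2]
    im=viewer.capture('wrist')[:,:,::-1].copy();print('now',groove(im,m,.1145,p))
    print('w6',groove(cv2.imread('pics/w6.png'),np.load('w6.npy',allow_pickle=True).item(),.1145,(.568,.264)))
    # m7: same tool-relative camera, turned by yaw difference about the tool axis
    s=r.sense();R=s['tool_rot'];a=0.3773-np.arctan2(R[1,0],R[0,0]);Z=cv2.Rodrigues(np.array([0,0,a]))[0]
    p7=np.array([.5679,.2637,.0844]);m7=dict(m);m7['rotation']=Z@m['rotation'];m7['position']=Z@(m['position']-s['position'])+p7
    print('m7',groove(cv2.imread('pics/m7.png'),m7,.1135,p7[:2]))
E
python3 groove.py
```

```text
now ('dir', np.float32(-0.5), 'len mm', np.float32(10.4), 'area', np.int32(1773), 'axis err mm', array([-0.2, -0.9], dtype=float32))
w6 ('dir', np.float32(29.5), 'len mm', np.float32(10.3), 'area', np.int32(1614), 'axis err mm', array([ 0.7, -1.4], dtype=float32))
m7 ('dir', np.float32(-89.8), 'len mm', np.float32(10.6), 'area', np.int32(1823), 'axis err mm', array([-0.3,  0.2], dtype=float32))
```

```bash
python3 - <<'E'
from h import *
s=r.sense();print(s['t'],abs(s['dq']).max(),s['finger_force'])
print(close_job())
E
```

```text
20.4167 0.0013476293896296457 39.53177869319916Traceback (most recent call last):
  File "<stdin>", line 3, in <module>
NameError: name 'close_job' is not defined
```

```bash
python3 -c "
from workcell import close_job
print(close_job())"
```

```text
the job is handed in; nothing more can be done
None
```

I handed the job in at about 20 s of robot time: the mallet drove the pin to its stop (about 36 N) and stands back on the bench. The thumbscrew was seated and backed off a quarter turn (groove at -0.5°, about 3.15 rad), and the gripper still holds its head.

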